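Free the green soapstone lid from its hold-down jig

ROBOT

A 6-joint arm with a two-finger parallel gripper is mounted at the origin on the work surface. World frame = base frame: x ahead of the robot, y to its left, z up, the work surface at z = 0. Lengths are in m, angles in rad, forces in N, time in s.
With the tool pointing down it reaches from about 0.35 to 0.85 m from the base axis. Payload 8.1 kg.
Tool frame: the origin (TCP) lies midway between the tips of the shut fingers; the grasp point (between the pads) lies 19 mm behind it (robot.tcp_to_grasp is the distance from the TCP to the grasp point, in m); z points along the fingers, y is the direction in which the jaws open and shut (so a half turn about z gives the same grasp; the last joint's range is limited). The gripper opens to 93 mm and grips with 3 to 60 N. Pads are 15 mm wide; open, the fingers measure 128 mm over their backs; the gripper's body (75 mm by 188 mm) begins 65 mm behind the grasp point.
Start: joints at [1.148, 0.13, 1.488, -0, 1.523, -0.085], TCP at [0.199, 0.566, 0.219] pointing down, gripper open.
Joint ranges: [-2.96, 2.96], [-0.89, 2.26], [0.02, 2.5], [-1.34, 4.48], [0, 2.73], [-2.66, 2.66]. Speed limits (rad/s): [2.39, 2.39, 2.79, 3.14, 3.14, 3.14].

INTERFACE

Orientations are given as a rotation vector (axis times angle).
In Python, from plant import robot gives the robot as it stands.
- The arm moves only by the tool send_rows, never from a script. Its argument "series" is a list of rows, each an object of numbers: "wx", "wy", "wz": the turn, a rotation vector about the world's x, y, z in rad; "dx", "dy", "dz": the shift along the world's x, y, z in cm; "fingers": the closure in counts, from 0 (fully open) to 255 (shut). In form: [{"wx": .., "wy": .., "wz": .., "dx": .., "dy": .., "dz": .., "fingers": ..}, ...]. A call has 1 to 20 rows; each row shifts and turns the pose as measured when the row begins; what a row does not reach is not made up. A row lasts 1/12 s, in which the tool goes at most 41.7 mm and 7.16 degrees, less where a joint would pass 70% of its speed; a pose out of reach is approached as far as the arm can. A call is refused whole if a number of a shift passes 4.17 or a number of a turn 0.125, either way. A call with a gripper value outside its range is refused whole. The fingers move at their own pace and stop on an object; "newtons" is the grip in N (left out, the last holds). Time passes only in rows, so rows that do not move let the fingers close. It gives the time, the measured TCP pose, the force and the opening at its end, in the units of the state.
- robot.read_state(): the state, without advancing time (a new reading comes with each control period).
- robot.read_camera(name): name is "side" or "top" or "wrist"; returns the picture (384x512x3 uint8, red, green, blue); there is no depth.
- robot.camera_info(name): a dict with "intrinsics" (3x3 intrinsics, pixels), "extrinsics" (4x4, takes a point from world to camera coordinates); the wrist camera has in their place "tool_from_camera" (4x4, takes a point from camera to tool coordinates, whose origin is the TCP and whose axes are the flange's). Camera axes: x right, y up, looking along -z (the intrinsics and any distortion apply to the point x, -y, -z); pixel columns grow to the right and rows downward; lengths in m; the calibration is good to about 2 mm. The wrist camera is an equidistant fisheye: a pixel r from the principal point sees the ray r / f radians off the axis. A picture is of the moment at which its call begins: read the wrist's pose just before it. camera_info takes no time and is no camera call.
- robot.close_job(): hands the job in, once; it reports no verdict.
The state is a dict: "t": time; "q": joint angles; "dq": joint speeds; "joint_torque": joint torques, N m; "tool_pos": TCP position; "orientation": TCP orientation; "force": force on the tool from outside, world axes, zero at the start; "wrist_torque": the same for the moment, N m; "opening": finger opening in m.
Only numpy, scipy, OpenCV 4.12 (cv2) and the standard library are available. Lean on these libraries where they do the work, as an engineer would, in place of code of your own. Each camera call takes 0.05 s, during which the arm holds its last target.

TASK

The green soapstone lid has been sanded: slide it forward out from under the steel lip of its jig by its handle, then lift it clear and lower it gently, flat, onto the middle of the cork mat and let go. Leave the pink lid where it is in its own jig.

Things in the scene. Friction and masses are not known exactly. Their poses are not given: they have to be found in the camera images.
- green_lid_grip (a point): Handle of the loose green soapstone lid (0.3 kg): a slab 110 (x) x 76 (y) x 12 mm with a block handle mid-top, 28 (x) x 16 (y) mm, 44 mm tall. Point on the handle's centre line, 26 mm above the slab's top, 38 above its underside: grip here across the 16 mm. It lies flat in green_jig, axes along the jig's, fully home or up to 8 mm forward. z up.
- pink_lid_grip (a point): The same point on the handle of an identical lid of pink soapstone, held in an identical jig. To be left alone.
- green_jig: Fixed wooden jig. Origin on the table under a home lid's handle; -x is its open front, facing the robot within 20 deg. Board 8 mm thick, 120 wide (y), x -100 to 75 mm. Steel lip from x = 26 to 72 mm, z = 24 to 30, covers a home lid's rear 29 mm with 4 mm air; cheeks under it leave 6 mm each side. The lid is clear once slid 30 mm along -x.
- mat: Fixed rectangular cork mat, 180 mm (x) x 160 mm (y), 8 mm thick, lying on the table. Origin at the centre of its underside; z up.
Things that resemble listed ones, but are neither listed nor needed, are in the scene too. What is shaped like the part that bears green_lid_grip but orange or red is not meant.

How it is judged:
On the way, in this order (a step that is already met when the one before it is completed fails the run):
1. the green lid has been slid forward, low along its jig's board (handle less than 12 mm above its resting height, within 25 mm of the jig's centre line), at least 27 mm from fully home (x of green_lid_grip in the frame of green_jig below -0.027 m and y of green_lid_grip in the frame of green_jig between -0.025 and 0.025 m and z of green_lid_grip in the frame of green_jig below 0.058 m).
2. the green lid has been brought down in the fingers to within 15 mm of lying on the mat, over its middle (35 mm) (horizontal distance between green_lid_grip and mat below 0.035 m and z of green_lid_grip in the frame of mat below 0.061 m and contact force between green_lid and the fingers above 0.5 N).
At the end, for the whole second after the job is handed in: The green lid lies flat (within 7 degrees) and at rest on the cork mat, right way up, its handle within 30 mm of the mat's centre, released; the pink lid is within 15 mm of where it was (horizontal distance between green_lid_grip and mat below 0.03 m and z of green_lid_grip in the frame of mat between 0.041 and 0.051 m and angle between green_lid_grip's own z axis and vertical below 0.12 rad and linear speed of green_lid below 0.02 m/s and contact force between green_lid and the fingers below 0.1 N and distance of pink_lid_grip from where it was at the start of the episode below 0.015 m); the robot touches nothing.
It fails at once if the pink lid is moved by more than 15 mm (distance of pink_lid_grip from where it was at the start of the episode above 0.015 m).
It also fails if it takes over 42 s, if anything falls off the work surface, if the arm or the gripper's body presses on something with over 40 N, if the wrist force passes 120 N, or if a joint passes its speed limit or range.

## Working session

There is one attempt and no reset: what is moved stays moved. The work goes in short steps, Python scripts to look and compute and a tool call to move; the robot and the scene stay as the last step left them, time stands still between calls to the robot, and variables do not carry over. Pictures are saved under pics/ and viewed, and the job is handed in when it is done.

Besides the shell and the picture viewer there is one more tool, called in YAML: its name, and indented under it one key for each argument. send_rows: Moves the arm, as the interface text tells. Its arguments: {"type":"object","properties":{"series":{"type":"array","items":{"type":"object","properties":{"wx":{"type":"number"},"wy":{"type":"number"},"wz":{"type":"number"},"dx":{"type":"number"},"dy":{"type":"number"},"dz":{"type":"number"},"fingers":{"type":"number"}}}},"newtons":{"type":"number"}},"required":["series"]}

```bash
ls; mkdir -p pics
python3 - <<'E'
from plant import robot
import cv2,numpy as np
for n in("top","side"):
    im=robot.read_camera(n); cv2.imwrite(f"pics/{n}0.png",im[:,:,::-1]); i=robot.camera_info(n); print(n,{k:np.round(np.array(v),4).tolist() if not isinstance(v,str) else v for k,v in i.items()})
print({k:np.round(v,4).tolist() for k,v in robot.read_state().items()})
E
```

```text
pics
top {'intrinsics': [[491.8433, 0.0, 254.3687], [0.0, 491.8433, 185.9322], [0.0, 0.0, 1.0]], 'extrinsics': [[-0.0058, -1.0, 0.006, 0.0046], [0.9836, -0.0046, 0.1805, -0.4737], [-0.1804, 0.0069, 0.9836, -1.01], [0.0, 0.0, 0.0, 1.0]]}
side {'intrinsics': [[401.5691, 0.0, 261.3862], [0.0, 401.5691, 195.7322], [0.0, 0.0, 1.0]], 'extrinsics': [[-0.9979, -0.0636, 0.0111, 0.4712], [0.0541, -0.7305, 0.6807, -0.0468], [-0.0351, 0.6799, 0.7324, -0.9513], [0.0, 0.0, 0.0, 1.0]]}
{'t': 0.1, 'q': [1.1476, 0.1311, 1.4892, -0.0, 1.523, -0.0854], 'dq': [0.0003, -0.0005, -0.003, 0.0017, -0.0007, -0.0007], 'joint_torque': [0.0004, -56.1335, -49.3101, 0.0769, 0.0291, -0.0001], 'tool_pos': [0.1986, 0.5656, 0.2177], 'orientation': [-0.528, -3.0965, 0.0025], 'force': [-1.5025, -0.0304, -0.3971], 'wrist_torque': [-0.0528, -0.0039, -0.0223], 'opening': 0.0927}
```

View pics/top0.png

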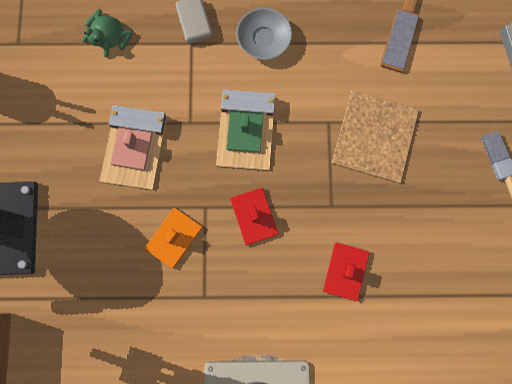

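View pics/side0.png

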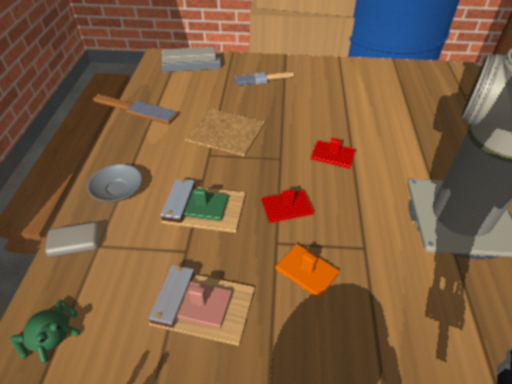

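The top view shows the green lid in its jig at about (246,130), the pink jig at (133,147) and the mat at (376,136). The orange and red lids lie loose in front. I'll zoom in to get the corners.

Run:
```python
import cv2,numpy as np
a=cv2.imread("pics/top0.png")[80:180,205:285]; b=cv2.imread("pics/side0.png")[170:240,150:255]
cv2.imwrite("pics/zt.png",cv2.resize(a,None,fx=6,fy=6,interpolation=cv2.INTER_CUBIC))
cv2.imwrite("pics/zs.png",cv2.resize(b,None,fx=7,fy=7,interpolation=cv2.INTER_CUBIC))
c=cv2.imread("pics/top0.png")[85:190,325:425]
cv2.imwrite("pics/zm.png",cv2.resize(c,None,fx=5,fy=5,interpolation=cv2.INTER_CUBIC))
```

```text
(no output)
```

View pics/zt.png

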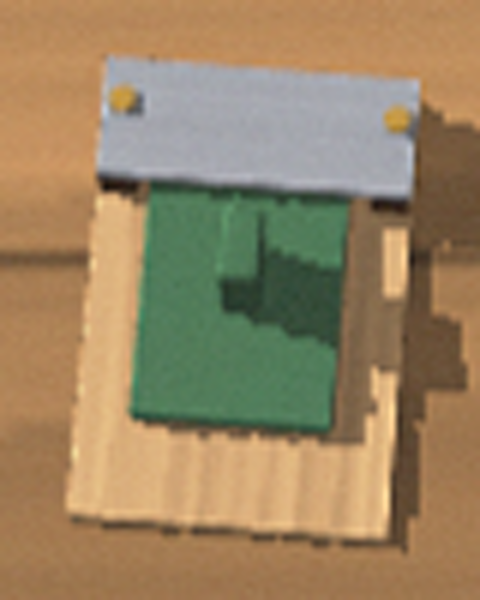

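View pics/zs.png

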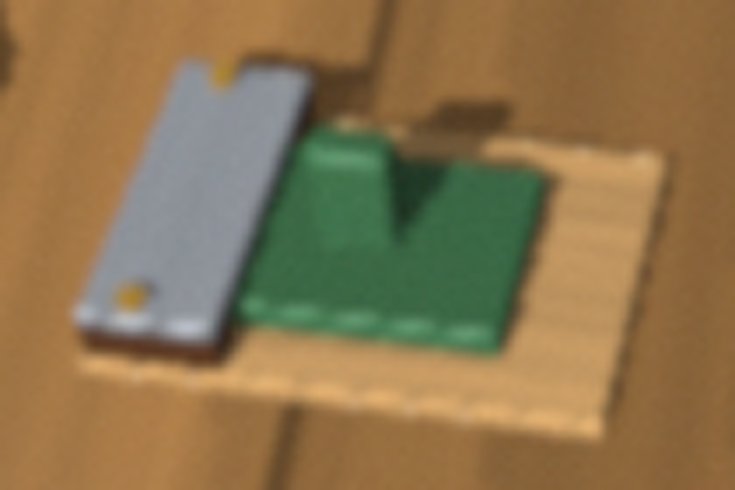

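View pics/zm.png

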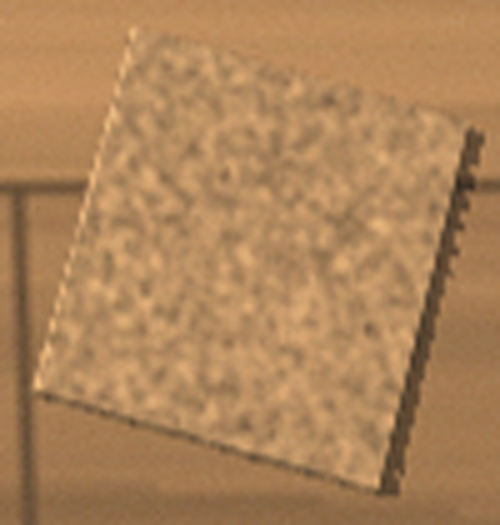

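```bash
cat > h.py <<'E'
import numpy as np
from plant import robot
def unproj(n,u,v,z):
    i=robot.camera_info(n);K=np.array(i["intrinsics"]);E=np.array(i["extrinsics"])
    d=np.linalg.inv(K)@[u,v,1]; d=np.array([d[0],-d[1],-d[2]])
    R=E[:3,:3];c=-R.T@E[:3,3];w=R.T@d
    return c+w*(z-c[2])/w[2]
def proj(n,p):
    i=robot.camera_info(n);K=np.array(i["intrinsics"]);E=np.array(i["extrinsics"])
    c=E[:3,:3]@p+E[:3,3]; x=K@[c[0],-c[1],-c[2]]; return x[:2]/x[2]
E
python3 - <<'E'
from h import *
def Z(n,pts,s,o,z): return np.array([unproj(n,(u+.5)/s-.5+o[0],(v+.5)/s-.5+o[1],z) for u,v in pts])
def show(l,P):
    print(l,P[:,:2].round(4).tolist(),"mean",P.mean(0).round(4),"sides",np.linalg.norm(np.roll(P,-1,0)-P,axis=1).round(4),"ang",[round(float(np.degrees(np.arctan2(d[1],d[0]))),1) for d in np.roll(P,-1,0)-P])
T=lambda p,z:Z("top",p,6,(205,80),z)
show("lip",T([(107,57),(420,80),(412,198),(98,175)],.03))
show("boardfront",T([(68,514),(388,540)],.008))
show("lidfront",T([(132,415),(330,428)],.02))
show("handle",T([(228,195),(267,200),(258,278),(218,275)],.064))
show("mat",Z("top",[(135,32),(472,127),(380,490),(38,388)],5,(325,85),.008))
S=lambda p,z:Z("side",p,7,(150,170),z)
show("Slip",S([(183,63),(312,70),(213,335),(75,318)],.03))
show("Sboardfront",S([(665,152),(604,430)],.008))
show("Slidfront",S([(545,172),(500,340)],.02))
show("Shandle",S([(322,130),(385,138),(385,170),(305,160)],.064))
E
```

```text
lip [[0.6979, 0.0726], [0.6884, -0.0446], [0.6422, -0.041], [0.6516, 0.0757]] mean [0.67   0.0157 0.03  ] sides [0.1176 0.0463 0.1171 0.0464] ang [-94.6, 175.6, 85.4, -3.8]
boardfront [[0.5275, 0.0874], [0.5171, -0.0315]] mean [0.5223 0.0279 0.008 ] sides [0.1193 0.1193] ang [-95.0, 85.0]
lidfront [[0.5622, 0.0631], [0.5569, -0.0101]] mean [0.5595 0.0265 0.02  ] sides [0.0734 0.0734] ang [-94.1, 85.9]
handle [[0.632, 0.0268], [0.6301, 0.0127], [0.6009, 0.0161], [0.6021, 0.0304]] mean [0.6163 0.0215 0.064 ] sides [0.0141 0.0293 0.0143 0.0301] ang [-97.8, 173.5, 85.3, -6.9]
mat [[0.7009, -0.2228], [0.6547, -0.375], [0.4862, -0.3229], [0.5333, -0.1724]] mean [ 0.5938 -0.2733  0.008 ] sides [0.159  0.1764 0.1576 0.175 ] ang [-106.9, 162.8, 72.6, -16.7]
Slip [[0.6853, -0.0428], [0.6399, -0.0428], [0.6501, 0.0785], [0.6956, 0.0747]] mean [0.6677 0.0169 0.03  ] sides [0.0455 0.1217 0.0457 0.118 ] ang [179.9, 85.2, -4.8, -95.0]
Sboardfront [[0.5158, -0.0334], [0.524, 0.0906]] mean [0.5199 0.0286 0.008 ] sides [0.1243 0.1243] ang [86.2, -93.8]
Slidfront [[0.5546, -0.0096], [0.5601, 0.0657]] mean [0.5574 0.0281 0.02  ] sides [0.0755 0.0755] ang [85.8, -94.2]
Shandle [[0.6219, 0.018], [0.6009, 0.02], [0.5987, 0.0341], [0.625, 0.0317]] mean [0.6116 0.0259 0.064 ] sides [0.0211 0.0143 0.0264 0.014 ] ang [174.4, 99.1, -5.4, -102.8]
```

send_rows:
  series:
    - {"dx":1.5,"dy":-2.0,"wz":0.0}
    - {"dx":2.1,"dy":-2.8,"wz":0.015}
    - {"dx":2.1,"dy":-2.8,"wz":0.015}
    - {"dx":2.1,"dy":-2.8,"wz":0.015}
    - {"dx":2.1,"dy":-2.8,"wz":0.015}
    - {"dx":2.1,"dy":-2.8,"wz":0.015}
    - {"dx":2.1,"dy":-2.8,"wz":0.015}
    - {"dx":2.1,"dy":-2.8,"wz":0.015}
    - {"dx":2.1,"dy":-2.8,"wz":0.015}
    - {"dx":2.1,"dy":-2.8,"wz":0.015}
    - {"dx":2.1,"dy":-2.8,"wz":0.015}
    - {"dx":2.1,"dy":-2.8,"wz":0.015}
    - {"dx":2.1,"dy":-2.8,"wz":0.015}
    - {"dx":2.1,"dy":-2.8,"wz":0.015}
    - {"dx":2.1,"dy":-2.8,"wz":0.015}
    - {"dx":2.1,"dy":-2.8,"wz":0.015}
    - {"dx":2.1,"dy":-2.8,"wz":0.015}
    - {"dx":2.1,"dy":-2.8,"wz":0.015}
    - {"dx":2.0,"dy":-2.7}
    - {"dx":1.5,"dy":-2.0}
  newtons: 25

```text
schema error: expected keys wx, wy, wz, dx, dy, dz, fingers
```

```bash
cat >> h.py <<'E'
from scipy.spatial.transform import Rotation as Ro
def state(target=None,yaw=None):
    s=robot.read_state();p=np.array(s["tool_pos"]);R=Ro.from_rotvec(s["orientation"]).as_matrix()
    print("t",round(s["t"],2),"p",p.round(4),"open",round(s["opening"],4),"F",np.round(s["force"],1),"yang",np.degrees(np.arctan2(R[1,1],R[0,1])).round(2),"z",R[:,2].round(4))
    if yaw is not None:
        y=np.array([-np.sin(yaw),np.cos(yaw),0]); z=np.array([0,0,-1.]); x=np.cross(y,z)
        W=np.column_stack([x,y,z])
        print("turn needed",(Ro.from_matrix(W@R.T)).as_rotvec().round(4))
    if target is not None: print("cm to go",((np.array(target)-p)*100).round(2))
    return p,R
E
python3 - <<'E'
from h import *
import cv2
state([.614,.0225,.11],np.radians(-4.7))
cv2.imwrite("pics/w1.png",robot.read_camera("wrist")[:,:,::-1])
i=robot.camera_info("wrist");print(i)
E
```

```text
t 0.1 p [0.1986 0.5656 0.2177] open 0.0927 F [-1.5 -0.  -0.4] yang 70.65 z [-7.0e-04 -1.5e-03 -1.0e+00]
turn needed [ 0.0016 -0.0005  0.2557]
cm to go [ 41.54 -54.31 -10.77]
{'intrinsics': array([[297.31863964,   0.        , 254.00149344],
       [  0.        , 297.31863964, 187.60231489],
       [  0.        ,   0.        ,   1.        ]]), 'tool_from_camera': array([[-7.64363703e-04,  9.54351155e-01,  2.98685937e-01,
         8.47344016e-02],
       [ 9.99996785e-01,  7.31761472e-06,  2.53569913e-03,
         2.44778701e-04],
       [ 2.41776173e-03,  2.98686915e-01, -9.54348092e-01,
        -1.66367338e-01],
       [ 0.00000000e+00,  0.00000000e+00,  0.00000000e+00,
         1.00000000e+00]])}
```

View pics/w1.png

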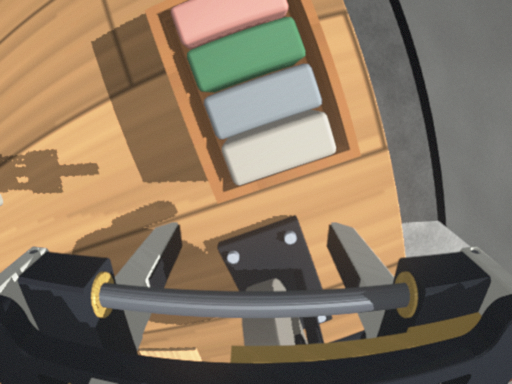

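The call was refused because every key must be present in each row, so nothing has moved. The wrist picture is still from the start pose: a tray of blocks and a black fixture under the gripper.

send_rows:
  series:
    - {"dx":1.5,"dy":-2.0,"dz":0,"wx":0,"wy":0,"wz":0,"fingers":0}
    - {"dx":2.1,"dy":-2.8,"dz":0,"wx":0,"wy":0,"wz":0.015,"fingers":0}
    - {"dx":2.1,"dy":-2.8,"dz":0,"wx":0,"wy":0,"wz":0.015,"fingers":0}
    - {"dx":2.1,"dy":-2.8,"dz":0,"wx":0,"wy":0,"wz":0.015,"fingers":0}
    - {"dx":2.1,"dy":-2.8,"dz":0,"wx":0,"wy":0,"wz":0.015,"fingers":0}
    - {"dx":2.1,"dy":-2.8,"dz":0,"wx":0,"wy":0,"wz":0.015,"fingers":0}
    - {"dx":2.1,"dy":-2.8,"dz":0,"wx":0,"wy":0,"wz":0.015,"fingers":0}
    - {"dx":2.1,"dy":-2.8,"dz":0,"wx":0,"wy":0,"wz":0.015,"fingers":0}
    - {"dx":2.1,"dy":-2.8,"dz":0,"wx":0,"wy":0,"wz":0.015,"fingers":0}
    - {"dx":2.1,"dy":-2.8,"dz":0,"wx":0,"wy":0,"wz":0.015,"fingers":0}
    - {"dx":2.1,"dy":-2.8,"dz":0,"wx":0,"wy":0,"wz":0.015,"fingers":0}
    - {"dx":2.1,"dy":-2.8,"dz":0,"wx":0,"wy":0,"wz":0.015,"fingers":0}
    - {"dx":2.1,"dy":-2.8,"dz":0,"wx":0,"wy":0,"wz":0.015,"fingers":0}
    - {"dx":2.1,"dy":-2.8,"dz":0,"wx":0,"wy":0,"wz":0.015,"fingers":0}
    - {"dx":2.1,"dy":-2.8,"dz":0,"wx":0,"wy":0,"wz":0.015,"fingers":0}
    - {"dx":2.1,"dy":-2.8,"dz":0,"wx":0,"wy":0,"wz":0.015,"fingers":0}
    - {"dx":2.1,"dy":-2.8,"dz":0,"wx":0,"wy":0,"wz":0.015,"fingers":0}
    - {"dx":2.1,"dy":-2.8,"dz":0,"wx":0,"wy":0,"wz":0.015,"fingers":0}
    - {"dx":2.0,"dy":-2.7,"dz":0,"wx":0,"wy":0,"wz":0,"fingers":0}
    - {"dx":1.5,"dy":-2.0,"dz":0,"wx":0,"wy":0,"wz":0,"fingers":0}
  newtons: 25

```text
t: 1.82
tool_pos: [0.6116, -0.0047, 0.2112]
orientation: [-0.093, -3.134, 0.008]
force: [-0.1, -0.1, -0.1]
opening: 0.0927
```

Run:
```python
from h import *
import cv2
state([.614,.0225,.11],np.radians(-4.7))
cv2.imwrite("pics/w2.png",robot.read_camera("wrist")[:,:,::-1])
```

```text
t 1.82 p [ 0.6116 -0.0047  0.2112] open 0.0927 F [-0.1 -0.1 -0.1] yang 86.59 z [-0.0066 -0.0052 -1.    ]
turn needed [ 0.0051 -0.0067 -0.0224]
cm to go [  0.24   2.72 -10.12]
```

View pics/w2.png

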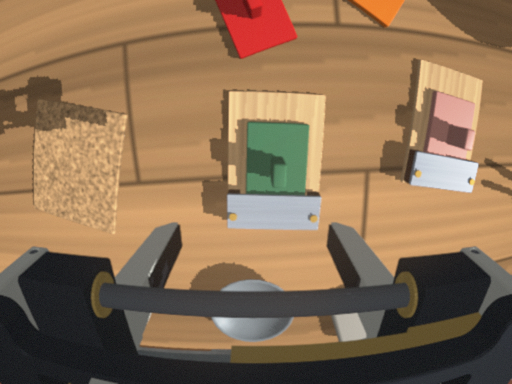

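```bash
cat >> h.py <<'E'
def wun(u,v,z,p,R):
    i=robot.camera_info("wrist");K=np.array(i["intrinsics"]);T=np.array(i["tool_from_camera"])
    q=np.array([(u-K[0,2])/K[0,0],(v-K[1,2])/K[1,1]]);r=np.hypot(*q)
    d=np.array([*(q/r*np.sin(r)),np.cos(r)]);d=np.array([d[0],-d[1],-d[2]])
    c=p+R@T[:3,3];w=R@T[:3,:3]@d
    return c+w*(z-c[2])/w[2]
E
python3 - <<'E'
import cv2
a=cv2.imread("pics/w2.png")[80:240,220:335]
cv2.imwrite("pics/zw.png",cv2.resize(a,None,fx=5,fy=5,interpolation=cv2.INTER_CUBIC)[:800])
a=cv2.imread("pics/w2.png")[130:240,220:335]
cv2.imwrite("pics/zw.png",cv2.resize(a,None,fx=5,fy=5,interpolation=cv2.INTER_CUBIC))
E
```

```text
(no output)
```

View pics/zw.png

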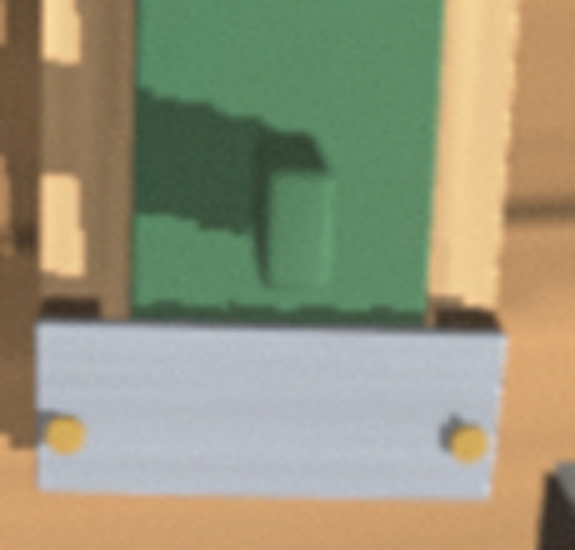

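Run:
```python
from h import *
p=np.array([.6116,-.0047,.2112]);R=Ro.from_rotvec(robot.read_state()["orientation"]).as_matrix()
f=lambda P,z:np.array([wun((u+.5)/5-.5+220,(v+.5)/5-.5+130,z,p,R) for u,v in P])
for n,P,z in(("handle",[(271,172),(333,172),(330,287),(270,285)],.064),("lip",[(38,322),(503,333),(490,497),(38,490)],.03)):
    X=f(P,z);print(n,X[:,:2].round(4).tolist(),X.mean(0).round(4)[:2],np.linalg.norm(np.roll(X,-1,0)-X,axis=1).round(4))
state([.614,.0225,.11],np.radians(-4.7))
```

```text
handle [[0.5986, 0.0162], [0.5993, 0.0297], [0.6253, 0.0281], [0.6241, 0.0149]] [0.6118 0.0222] [0.0135 0.0261 0.0133 0.0255]
lip [[0.6406, -0.0414], [0.6505, 0.0743], [0.6957, 0.0715], [0.6861, -0.0457]] [0.6682 0.0147] [0.1162 0.0453 0.1176 0.0457]
t 1.87 p [ 0.6131 -0.0082  0.2108] open 0.0929 F [-3.4 -3.1 -0.3] yang 86.46 z [-0.006  -0.0071 -1.    ]
turn needed [ 0.007  -0.0061 -0.0202]
cm to go [  0.09   3.07 -10.08]
```

send_rows:
  series:
    - {"dx":0,"dy":1.5,"dz":-2,"wx":0.003,"wy":-0.003,"wz":-0.01,"fingers":0}
    - {"dx":0,"dy":1.5,"dz":-3,"wx":0.003,"wy":-0.003,"wz":-0.01,"fingers":0}
    - {"dx":0,"dy":0,"dz":-3,"wx":0,"wy":0,"wz":0,"fingers":0}
    - {"dx":0,"dy":0,"dz":-2,"wx":0,"wy":0,"wz":0,"fingers":0}
    - {"dx":0,"dy":0,"dz":0,"wx":0,"wy":0,"wz":0,"fingers":0}
    - {"dx":0,"dy":0,"dz":0,"wx":0,"wy":0,"wz":0,"fingers":0}
    - {"dx":0,"dy":0,"dz":0,"wx":0,"wy":0,"wz":0,"fingers":0}

```text
t: 2.45
tool_pos: [0.6139, 0.0181, 0.1069]
orientation: [-0.142, -3.138, 0.002]
force: [-1.1, -0.6, -0.4]
opening: 0.093
```

Run:
```python
from h import *
state([.613,.0223,.027],np.radians(-4.7))
```

```text
t 2.45 p [0.6139 0.0181 0.1069] open 0.093 F [-1.1 -0.6 -0.4] yang 84.82 z [-5.0e-04 -1.3e-03 -1.0e+00]
turn needed [ 0.0013 -0.0005  0.0084]
cm to go [-0.09  0.42 -7.99]
```

send_rows:
  series:
    - {"dx":0,"dy":0.3,"dz":-2,"wx":0,"wy":0,"wz":0.005,"fingers":0}
    - {"dx":0,"dy":0.2,"dz":-2,"wx":0.001,"wy":0,"wz":0.004,"fingers":60}
    - {"dx":0,"dy":0,"dz":-2,"wx":0,"wy":0,"wz":0,"fingers":100}
    - {"dx":0,"dy":0,"dz":-0.8,"wx":0,"wy":0,"wz":0,"fingers":100}
    - {"dx":0,"dy":0,"dz":0,"wx":0,"wy":0,"wz":0,"fingers":100}
    - {"dx":0,"dy":0,"dz":0,"wx":0,"wy":0,"wz":0,"fingers":100}

```text
t: 2.95
tool_pos: [0.6219, 0.0226, 0.0499]
orientation: [0.127, 3.122, -0.001]
force: [-0.1, -0.5, 0.3]
opening: 0.0644
```

Run:
```python
from h import *
state([.613,.0223,.027],np.radians(-4.7))
import cv2
cv2.imwrite("pics/w3.png",robot.read_camera("wrist")[:,:,::-1])
cv2.imwrite("pics/s3.png",cv2.resize(robot.read_camera("side")[120:260,120:320,::-1],None,fx=4,fy=4))
```

```text
t 2.95 p [0.6219 0.0226 0.0499] open 0.0644 F [-0.1 -0.5  0.3] yang 85.35 z [ 0.0168 -0.0013 -0.9999]
turn needed [ 0.0013  0.0168 -0.0008]
cm to go [-0.89 -0.03 -2.29]
```

View pics/w3.png

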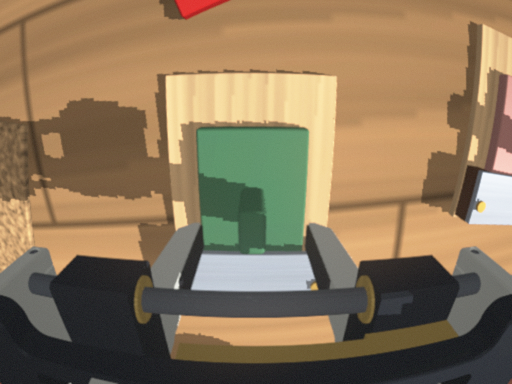

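View pics/s3.png

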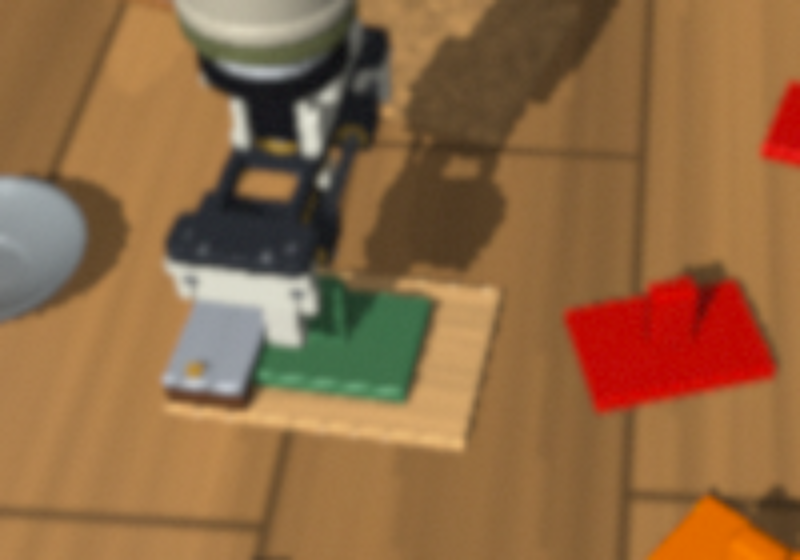

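It drifted 9 mm in +x and tilted by 0.017 rad, and it's still well above the slab. I'll correct that before going down in smaller steps.

send_rows:
  series:
    - {"dx":-0.5,"dy":0,"dz":0,"wx":0,"wy":0.009,"wz":0,"fingers":100}
    - {"dx":-0.4,"dy":0,"dz":0,"wx":0.001,"wy":0.008,"wz":0,"fingers":100}
    - {"dx":0,"dy":0,"dz":-0.6,"wx":0,"wy":0,"wz":0,"fingers":100}
    - {"dx":0,"dy":0,"dz":-0.6,"wx":0,"wy":0,"wz":0,"fingers":100}
    - {"dx":0,"dy":0,"dz":0,"wx":0,"wy":0,"wz":0,"fingers":100}
    - {"dx":0,"dy":0,"dz":0,"wx":0,"wy":0,"wz":0,"fingers":100}

```text
t: 3.55
tool_pos: [0.6154, 0.0223, 0.0423]
orientation: [0.128, 3.133, -0.001]
force: [0.0, -0.3, 0.8]
opening: 0.0565
```

Run:
```python
from h import *
state([.613,.0223,.027],np.radians(-4.7))
```

```text
t 3.55 p [0.6154 0.0223 0.0423] open 0.0565 F [ 0.  -0.3  0.8] yang 85.33 z [ 6.2e-03 -6.0e-04 -1.0e+00]
turn needed [ 0.0006  0.0062 -0.0006]
cm to go [-0.24  0.   -1.53]
```

send_rows:
  series:
    - {"dx":-0.2,"dy":0,"dz":-0.6,"wx":0,"wy":0.006,"wz":0,"fingers":100}
    - {"dx":-0.1,"dy":0,"dz":-0.6,"wx":0,"wy":0.004,"wz":0,"fingers":100}
    - {"dx":-0.1,"dy":0,"dz":-0.4,"wx":0,"wy":0.002,"wz":0,"fingers":100}
    - {"dx":0,"dy":0,"dz":0,"wx":0,"wy":0,"wz":0,"fingers":100}
    - {"dx":0,"dy":0,"dz":0,"wx":0,"wy":0,"wz":0,"fingers":100}

```text
t: 3.97
tool_pos: [0.6101, 0.0224, 0.0234]
orientation: [-0.127, -3.13, 0.001]
force: [0.6, 0.6, -0.7]
opening: 0.0564
```

Run:
```python
from h import *
state([.613,.0223,.027],np.radians(-4.7))
```

```text
t 3.97 p [0.6101 0.0224 0.0234] open 0.0564 F [ 0.6  0.6 -0.7] yang 85.34 z [-9.1e-03 -5.0e-04 -1.0e+00]
turn needed [ 0.0005 -0.0091 -0.0006]
cm to go [ 0.29 -0.01  0.36]
```

send_rows:
  series:
    - {"dx":0.25,"dy":0,"dz":0.35,"wx":0,"wy":-0.009,"wz":0,"fingers":100}
    - {"dx":0,"dy":0,"dz":0,"wx":0,"wy":0,"wz":0,"fingers":100}
    - {"dx":0,"dy":0,"dz":0,"wx":0,"wy":0,"wz":0,"fingers":100}
    - {"dx":0,"dy":0,"dz":0,"wx":0,"wy":0,"wz":0,"fingers":100}

```text
t: 4.3
tool_pos: [0.613, 0.0224, 0.0273]
orientation: [0.128, 3.138, -0.001]
force: [0.6, -0.4, 0.8]
opening: 0.0563
```

Run:
```python
from h import *
state([.613,.0223,.027],np.radians(-4.7))
import cv2
cv2.imwrite("pics/w4.png",robot.read_camera("wrist")[:,:,::-1])
```

```text
t 4.3 p [0.613  0.0224 0.0273] open 0.0563 F [ 0.6 -0.4  0.8] yang 85.34 z [ 9.e-04 -5.e-04 -1.e+00]
turn needed [ 0.0005  0.0009 -0.0006]
cm to go [ 0.   -0.01 -0.03]
```

View pics/w4.png

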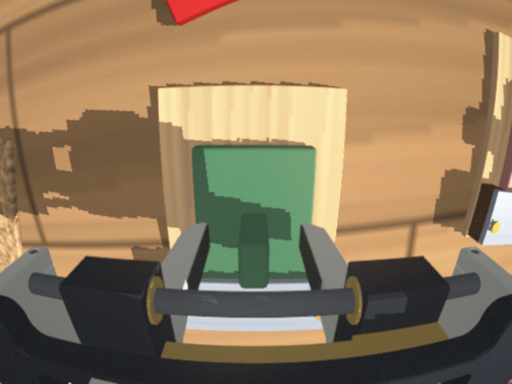

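The pose is on target, and the wrist view shows the handle at (254,255) centred between the fingers at (185,260) and (322,258). Closing now.

send_rows:
  series:
    - {"dx":0,"dy":0,"dz":0,"wx":0,"wy":0,"wz":0,"fingers":160}
    - {"dx":0,"dy":0,"dz":0,"wx":0,"wy":0,"wz":0,"fingers":190}
    - {"dx":0,"dy":0,"dz":0,"wx":0,"wy":0,"wz":0,"fingers":240}
    - {"dx":0,"dy":0,"dz":0,"wx":0,"wy":0,"wz":0,"fingers":240}
    - {"dx":0,"dy":0,"dz":0,"wx":0,"wy":0,"wz":0,"fingers":240}
    - {"dx":0,"dy":0,"dz":0,"wx":0,"wy":0,"wz":0,"fingers":240}
    - {"dx":0,"dy":0,"dz":0,"wx":0,"wy":0,"wz":0,"fingers":240}
    - {"dx":0,"dy":0,"dz":0,"wx":0,"wy":0,"wz":0,"fingers":240}
  newtons: 25

```text
t: 5.02
tool_pos: [0.6134, 0.0223, 0.028]
orientation: [0.128, 3.137, -0.001]
force: [0.0, 0.3, -0.2]
opening: 0.0156
```

Run:
```python
from h import *
state([.613,.0223,.027],np.radians(-4.7))
```

```text
t 5.02 p [0.6134 0.0223 0.028 ] open 0.0156 F [ 0.   0.3 -0.2] yang 85.33 z [ 2.e-03 -5.e-04 -1.e+00]
turn needed [ 0.0005  0.002  -0.0006]
cm to go [-0.04 -0.   -0.1 ]
```

send_rows:
  series:
    - {"dx":-0.4,"dy":0.03,"dz":0,"wx":0,"wy":0,"wz":0,"fingers":240}
    - {"dx":-0.4,"dy":0.03,"dz":0,"wx":0,"wy":0,"wz":0,"fingers":240}
    - {"dx":-0.4,"dy":0.03,"dz":0,"wx":0,"wy":0,"wz":0,"fingers":240}

```text
t: 5.27
tool_pos: [0.6014, 0.0231, 0.028]
orientation: [0.128, 3.136, -0.001]
force: [0.6, 1.2, -0.2]
opening: 0.016
```

Run:
```python
from h import *
state([.573,.0256,.028],np.radians(-4.7))
```

```text
t 5.27 p [0.6014 0.0231 0.028 ] open 0.016 F [ 0.6  1.2 -0.2] yang 85.32 z [ 3.e-03 -6.e-04 -1.e+00]
turn needed [ 0.0006  0.003  -0.0004]
cm to go [-2.84  0.25  0.  ]
```

send_rows:
  series:
    - {"dx":-0.6,"dy":0.05,"dz":0,"wx":0,"wy":0.001,"wz":0,"fingers":240}
    - {"dx":-0.6,"dy":0.05,"dz":0,"wx":0,"wy":0.001,"wz":0,"fingers":240}
    - {"dx":-0.6,"dy":0.05,"dz":0,"wx":0,"wy":0.001,"wz":0,"fingers":240}
    - {"dx":-0.6,"dy":0.05,"dz":0,"wx":0,"wy":0,"wz":0,"fingers":240}
    - {"dx":-0.6,"dy":0.05,"dz":0,"wx":0,"wy":0,"wz":0,"fingers":240}
    - {"dx":0,"dy":0,"dz":0,"wx":0,"wy":0,"wz":0,"fingers":240}
    - {"dx":0,"dy":0,"dz":0,"wx":0,"wy":0,"wz":0,"fingers":240}

```text
t: 5.85
tool_pos: [0.5665, 0.0262, 0.028]
orientation: [-0.128, -3.139, 0.001]
force: [0.7, -0.7, -0.2]
opening: 0.0158
```

Run:
```python
from h import *
state([.573,.0256,.028],np.radians(-4.7))
import cv2
cv2.imwrite("pics/w5.png",robot.read_camera("wrist")[:,:,::-1])
cv2.imwrite("pics/s5.png",cv2.resize(robot.read_camera("side")[120:260,120:320,::-1],None,fx=4,fy=4))
```

```text
t 5.85 p [0.5665 0.0262 0.028 ] open 0.0158 F [ 0.7 -0.7 -0.2] yang 85.33 z [-5.e-04 -6.e-04 -1.e+00]
turn needed [ 0.0006 -0.0005 -0.0006]
cm to go [ 0.65 -0.06  0.  ]
```

View pics/w5.png

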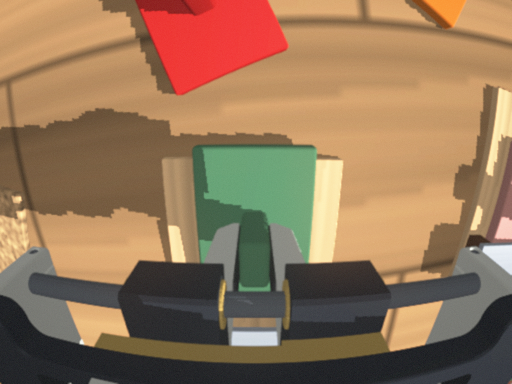

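View pics/s5.png

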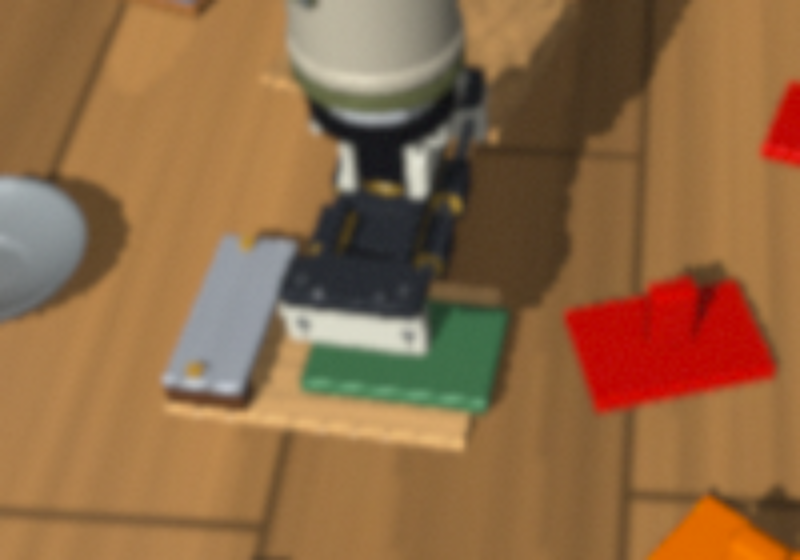

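The lid is well clear of the lip, with a visible gap in the side view between (240,300) and the lid at (310,380). It's still gripped. Lifting.

send_rows:
  series:
    - {"dx":0,"dy":0,"dz":1,"wx":0,"wy":0,"wz":0,"fingers":240}
    - {"dx":0,"dy":0,"dz":1.5,"wx":0,"wy":0,"wz":0,"fingers":240}
    - {"dx":0,"dy":0,"dz":1.5,"wx":0,"wy":0,"wz":0,"fingers":240}
    - {"dx":0,"dy":0,"dz":1.5,"wx":0,"wy":0,"wz":0,"fingers":240}
    - {"dx":0,"dy":0,"dz":1.5,"wx":0,"wy":0,"wz":0,"fingers":240}
    - {"dx":0,"dy":0,"dz":0.5,"wx":0,"wy":0,"wz":0,"fingers":240}
    - {"dx":0,"dy":0,"dz":0,"wx":0,"wy":0,"wz":0,"fingers":240}
    - {"dx":0,"dy":0,"dz":0,"wx":0,"wy":0,"wz":0,"fingers":240}

```text
t: 6.62
tool_pos: [0.5637, 0.0262, 0.1055]
orientation: [-0.128, -3.13, 0.001]
force: [0.3, -0.7, -1.8]
opening: 0.0159
```

Run:
```python
from h import *
state([.593,-.2725,.1],np.radians(-4.7))
import cv2
cv2.imwrite("pics/s6.png",robot.read_camera("side")[:,:,::-1])
```

```text
t 6.62 p [0.5637 0.0262 0.1055] open 0.0159 F [ 0.3 -0.7 -1.8] yang 85.33 z [-8.9e-03 -2.0e-04 -1.0e+00]
turn needed [ 0.0002 -0.0089 -0.0006]
cm to go [  2.93 -29.87  -0.55]
```

View pics/s6.png

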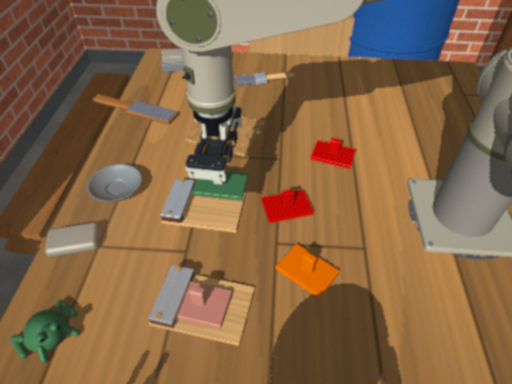

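The lid is hanging level in the gripper at about (220,185) in the side view, clear of the jig. I'll carry it to the mat.

send_rows:
  series:
    - {"dx":0.1,"dy":-1,"dz":0,"wx":0,"wy":-0.005,"wz":0,"fingers":240}
    - {"dx":0.2,"dy":-2,"dz":0,"wx":0,"wy":-0.004,"wz":0,"fingers":240}
    - {"dx":0.2,"dy":-2,"dz":0,"wx":0,"wy":0,"wz":0,"fingers":240}
    - {"dx":0.2,"dy":-2,"dz":0,"wx":0,"wy":0,"wz":0,"fingers":240}
    - {"dx":0.2,"dy":-2,"dz":0,"wx":0,"wy":0,"wz":0,"fingers":240}
    - {"dx":0.2,"dy":-2,"dz":0,"wx":0,"wy":0,"wz":0,"fingers":240}
    - {"dx":0.2,"dy":-2,"dz":0,"wx":0,"wy":0,"wz":0,"fingers":240}
    - {"dx":0.2,"dy":-2,"dz":0,"wx":0,"wy":0,"wz":0,"fingers":240}
    - {"dx":0.2,"dy":-2,"dz":0,"wx":0,"wy":0,"wz":0,"fingers":240}
    - {"dx":0.2,"dy":-2,"dz":0,"wx":0,"wy":0,"wz":0,"fingers":240}
    - {"dx":0.2,"dy":-2,"dz":0,"wx":0,"wy":0,"wz":0,"fingers":240}
    - {"dx":0.2,"dy":-2,"dz":0,"wx":0,"wy":0,"wz":0,"fingers":240}
    - {"dx":0.2,"dy":-2,"dz":0,"wx":0,"wy":0,"wz":0,"fingers":240}
    - {"dx":0.2,"dy":-2,"dz":0,"wx":0,"wy":0,"wz":0,"fingers":240}
    - {"dx":0.1,"dy":-1.5,"dz":0,"wx":0,"wy":0,"wz":0,"fingers":240}
    - {"dx":0,"dy":-1,"dz":0,"wx":0,"wy":0,"wz":0,"fingers":240}
    - {"dx":0,"dy":0,"dz":0,"wx":0,"wy":0,"wz":0,"fingers":240}
    - {"dx":0,"dy":0,"dz":0,"wx":0,"wy":0,"wz":0,"fingers":240}
    - {"dx":0,"dy":0,"dz":0,"wx":0,"wy":0,"wz":0,"fingers":240}

```text
t: 8.25
tool_pos: [0.5753, -0.2896, 0.0817]
orientation: [-0.126, -3.11, -0.011]
force: [0.5, -0.5, -2.7]
opening: 0.0159
```

Run:
```python
from h import *
state([.593,-.2725,.028],np.radians(-4.7))
import cv2
cv2.imwrite("pics/w7.png",robot.read_camera("wrist")[:,:,::-1])
cv2.imwrite("pics/s7.png",robot.read_camera("side")[:,:,::-1])
```

```text
t 8.25 p [ 0.5753 -0.2896  0.0817] open 0.0159 F [ 0.5 -0.5 -2.7] yang 85.35 z [-0.029   0.0082 -0.9995]
turn needed [-0.0082 -0.029  -0.001 ]
cm to go [ 1.77  1.71 -5.37]
```

View pics/w7.png

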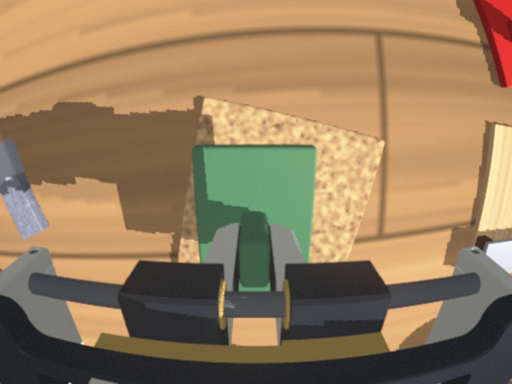

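View pics/s7.png

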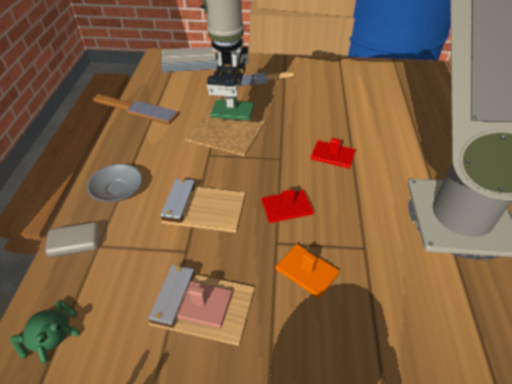

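The lid sits in the grip exactly as before (its wrist-view corners haven't moved) and hangs over the mat. I'll correct the offset and the tilt first.

send_rows:
  series:
    - {"dx":0.7,"dy":0.7,"dz":0,"wx":-0.003,"wy":-0.01,"wz":0,"fingers":240}
    - {"dx":0.6,"dy":0.6,"dz":0,"wx":-0.003,"wy":-0.01,"wz":0,"fingers":240}
    - {"dx":0.3,"dy":0.3,"dz":0,"wx":-0.002,"wy":-0.008,"wz":0,"fingers":240}
    - {"dx":0,"dy":0,"dz":0,"wx":0,"wy":0,"wz":0,"fingers":240}
    - {"dx":0,"dy":0,"dz":0,"wx":0,"wy":0,"wz":0,"fingers":240}

```text
t: 8.77
tool_pos: [0.5945, -0.2673, 0.0827]
orientation: [0.119, 3.136, -0.0]
force: [0.3, -0.3, -3.0]
opening: 0.0161
```

Run:
```python
from h import *
state([.593,-.2725,.028],np.radians(-4.7))
```

```text
t 8.77 p [ 0.5945 -0.2673  0.0827] open 0.0161 F [ 0.3 -0.3 -3. ] yang 85.66 z [ 3.6e-03 -2.0e-04 -1.0e+00]
turn needed [ 0.0002  0.0036 -0.0063]
cm to go [-0.15 -0.52 -5.47]
```

send_rows:
  series:
    - {"dx":0,"dy":-0.3,"dz":-0.8,"wx":0,"wy":0.002,"wz":0,"fingers":240}
    - {"dx":0,"dy":-0.1,"dz":-0.8,"wx":0,"wy":0,"wz":0,"fingers":240}
    - {"dx":0,"dy":0,"dz":-0.8,"wx":0,"wy":0,"wz":0,"fingers":240}
    - {"dx":0,"dy":0,"dz":-0.7,"wx":0,"wy":0,"wz":0,"fingers":240}
    - {"dx":0,"dy":0,"dz":-0.5,"wx":0,"wy":0,"wz":0,"fingers":240}
    - {"dx":0,"dy":0,"dz":0,"wx":0,"wy":0,"wz":0,"fingers":240}
    - {"dx":0,"dy":0,"dz":0,"wx":0,"wy":0,"wz":0,"fingers":240}

```text
t: 9.35
tool_pos: [0.5932, -0.2715, 0.0412]
orientation: [-0.119, -3.138, -0.001]
force: [-0.1, -0.4, -3.1]
opening: 0.0157
```

Run:
```python
from h import *
state([.593,-.2725,.028],np.radians(-4.7))
```

```text
t 9.35 p [ 0.5932 -0.2715  0.0412] open 0.0157 F [-0.1 -0.4 -3.1] yang 85.66 z [-1.e-03  7.e-04 -1.e+00]
turn needed [-0.0007 -0.001  -0.0063]
cm to go [-0.02 -0.1  -1.32]
```

send_rows:
  series:
    - {"dx":0,"dy":0,"dz":-0.4,"wx":0,"wy":0,"wz":0,"fingers":240}
    - {"dx":0,"dy":0,"dz":-0.4,"wx":0,"wy":0,"wz":0,"fingers":240}
    - {"dx":0,"dy":0,"dz":-0.2,"wx":0,"wy":0,"wz":0,"fingers":240}
    - {"dx":0,"dy":0,"dz":0,"wx":0,"wy":0,"wz":0,"fingers":240}
    - {"dx":0,"dy":0,"dz":0,"wx":0,"wy":0,"wz":0,"fingers":240}

```text
t: 9.77
tool_pos: [0.5933, -0.2719, 0.0304]
orientation: [-0.12, -3.139, -0.001]
force: [-0.8, 0.3, -2.8]
opening: 0.0161
```

Run:
```python
from h import *
state([.593,-.2725,.028],np.radians(-4.7))
```

```text
t 9.77 p [ 0.5933 -0.2719  0.0304] open 0.0161 F [-0.8  0.3 -2.8] yang 85.63 z [-7.e-04  4.e-04 -1.e+00]
turn needed [-0.0004 -0.0007 -0.0058]
cm to go [-0.03 -0.06 -0.24]
```

send_rows:
  series:
    - {"dx":0,"dy":0,"dz":-0.1,"wx":0,"wy":0,"wz":0,"fingers":240}
    - {"dx":0,"dy":0,"dz":-0.1,"wx":0,"wy":0,"wz":0,"fingers":240}
    - {"dx":0,"dy":0,"dz":0,"wx":0,"wy":0,"wz":0,"fingers":240}
    - {"dx":0,"dy":0,"dz":0,"wx":0,"wy":0,"wz":0,"fingers":240}

```text
t: 10.1
tool_pos: [0.5939, -0.2721, 0.0291]
orientation: [0.119, 3.139, -0.0]
force: [0.1, -0.2, -2.9]
opening: 0.0155
```

Run:
```python
from h import *
state([.593,-.2725,.028],np.radians(-4.7))
```

```text
t 10.1 p [ 0.5939 -0.2721  0.0291] open 0.0155 F [ 0.1 -0.2 -2.9] yang 85.65 z [ 5.e-04 -3.e-04 -1.e+00]
turn needed [ 0.0003  0.0005 -0.006 ]
cm to go [-0.09 -0.04 -0.11]
```

send_rows:
  series:
    - {"dx":0,"dy":0,"dz":-0.1,"wx":0,"wy":0,"wz":0,"fingers":240}
    - {"dx":0,"dy":0,"dz":-0.1,"wx":0,"wy":0,"wz":0,"fingers":240}
    - {"dx":0,"dy":0,"dz":0,"wx":0,"wy":0,"wz":0,"fingers":240}
    - {"dx":0,"dy":0,"dz":0,"wx":0,"wy":0,"wz":0,"fingers":240}

```text
t: 10.43
tool_pos: [0.5946, -0.2724, 0.0282]
orientation: [0.119, 3.137, -0.002]
force: [0.1, 0.0, -2.9]
opening: 0.0158
```

Run:
```python
from h import *
state([.593,-.2725,.028],np.radians(-4.7))
```

```text
t 10.43 p [ 0.5946 -0.2724  0.0282] open 0.0158 F [ 0.1  0.  -2.9] yang 85.65 z [ 0.0019 -0.001  -1.    ]
turn needed [ 0.001   0.0019 -0.006 ]
cm to go [-0.16 -0.01 -0.02]
```

send_rows:
  series:
    - {"dx":0,"dy":0,"dz":-0.15,"wx":0,"wy":0.002,"wz":0,"fingers":240}
    - {"dx":0,"dy":0,"dz":-0.15,"wx":0,"wy":0,"wz":0,"fingers":240}
    - {"dx":0,"dy":0,"dz":0,"wx":0,"wy":0,"wz":0,"fingers":240}

```text
t: 10.68
tool_pos: [0.5956, -0.273, 0.0284]
orientation: [0.119, 3.138, -0.003]
force: [0.2, -0.0, -2.5]
opening: 0.0157
```

Run:
```python
from h import *
state([.593,-.2725,.028],np.radians(-4.7))
```

```text
t 10.68 p [ 0.5956 -0.273   0.0284] open 0.0157 F [ 0.2 -0.  -2.5] yang 85.64 z [ 0.0017 -0.002  -1.    ]
turn needed [ 0.002   0.0017 -0.006 ]
cm to go [-0.26  0.05 -0.04]
```

send_rows:
  series:
    - {"dx":0,"dy":0,"dz":-0.2,"wx":0.002,"wy":0.002,"wz":0,"fingers":240}
    - {"dx":0,"dy":0,"dz":-0.2,"wx":0,"wy":0,"wz":0,"fingers":240}

```text
t: 10.85
tool_pos: [0.5967, -0.2735, 0.0279]
orientation: [0.119, 3.138, -0.002]
force: [-8.8, 4.7, 18.0]
opening: 0.0157
```

Run:
```python
from h import *
state([.593,-.2725,.028],np.radians(-4.7))
```

```text
t 10.85 p [ 0.5967 -0.2735  0.0279] open 0.0157 F [-8.8  4.7 18. ] yang 85.65 z [ 0.0014 -0.001  -1.    ]
turn needed [ 0.001   0.0014 -0.0061]
cm to go [-0.37  0.1   0.01]
```

The lid is on the mat, with the force reversed to +18 N. I'll ease off a little and open.

send_rows:
  series:
    - {"dx":0,"dy":0,"dz":0.1,"wx":0,"wy":0,"wz":0,"fingers":240}
    - {"dx":0,"dy":0,"dz":0,"wx":0,"wy":0,"wz":0,"fingers":200}
    - {"dx":0,"dy":0,"dz":0,"wx":0,"wy":0,"wz":0,"fingers":150}
    - {"dx":0,"dy":0,"dz":0,"wx":0,"wy":0,"wz":0,"fingers":100}
    - {"dx":0,"dy":0,"dz":0,"wx":0,"wy":0,"wz":0,"fingers":100}
    - {"dx":0,"dy":0,"dz":0,"wx":0,"wy":0,"wz":0,"fingers":100}

```text
t: 11.35
tool_pos: [0.5978, -0.2742, 0.0295]
orientation: [0.119, 3.136, -0.003]
force: [0.2, 0.0, 0.1]
opening: 0.042
```

Run:
```python
from h import *
state([.593,-.2725,.028],np.radians(-4.7))
import cv2
cv2.imwrite("pics/w8.png",robot.read_camera("wrist")[:,:,::-1])
```

```text
t 11.35 p [ 0.5978 -0.2742  0.0295] open 0.042 F [0.2 0.  0.1] yang 85.65 z [ 0.0035 -0.0022 -1.    ]
turn needed [ 0.0022  0.0035 -0.0062]
cm to go [-0.48  0.17 -0.15]
```

View pics/w8.png

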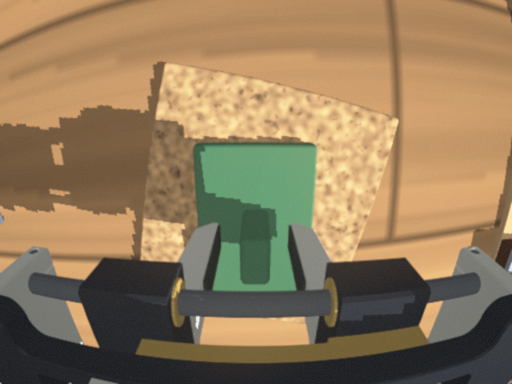

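The fingers are open around the handle at (256,245) and the force reads zero. Raising the arm and backing away.

send_rows:
  series:
    - {"dx":0,"dy":0,"dz":1,"wx":0,"wy":0,"wz":0,"fingers":60}
    - {"dx":0,"dy":0,"dz":1.5,"wx":0,"wy":0,"wz":0,"fingers":60}
    - {"dx":0,"dy":0,"dz":2,"wx":0,"wy":0,"wz":0,"fingers":60}
    - {"dx":0,"dy":0,"dz":2.5,"wx":0,"wy":0,"wz":0,"fingers":60}
    - {"dx":0,"dy":0,"dz":2.5,"wx":0,"wy":0,"wz":0,"fingers":60}
    - {"dx":0,"dy":0,"dz":2.5,"wx":0,"wy":0,"wz":0,"fingers":60}
    - {"dx":-2,"dy":0,"dz":2.5,"wx":0,"wy":0,"wz":0,"fingers":60}
    - {"dx":-3,"dy":0,"dz":2,"wx":0,"wy":0,"wz":0,"fingers":60}
    - {"dx":-3,"dy":0,"dz":0,"wx":0,"wy":0,"wz":0,"fingers":60}
    - {"dx":-3,"dy":0,"dz":0,"wx":0,"wy":0,"wz":0,"fingers":60}
    - {"dx":-2,"dy":0,"dz":0,"wx":0,"wy":0,"wz":0,"fingers":60}
    - {"dx":0,"dy":0,"dz":0,"wx":0,"wy":0,"wz":0,"fingers":60}
    - {"dx":0,"dy":0,"dz":0,"wx":0,"wy":0,"wz":0,"fingers":60}

```text
t: 12.48
tool_pos: [0.4633, -0.2738, 0.2208]
orientation: [0.116, 3.123, -0.018]
force: [0.6, 0.7, 0.7]
opening: 0.0713
```

Run:
```python
from h import *
state()
import cv2
cv2.imwrite("pics/t9.png",robot.read_camera("top")[:,:,::-1])
s=robot.read_camera("side")[:,:,::-1]
cv2.imwrite("pics/s9.png",s);cv2.imwrite("pics/s9z.png",cv2.resize(s[95:165,175:275],None,fx=7,fy=7,interpolation=cv2.INTER_CUBIC))
```

```text
t 12.48 p [ 0.4633 -0.2738  0.2208] open 0.0713 F [0.6 0.7 0.7] yang 85.73 z [ 0.0159 -0.0118 -0.9998]
```

View pics/t9.png

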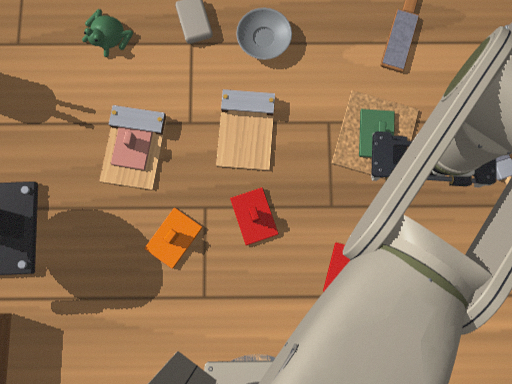

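View pics/s9z.png

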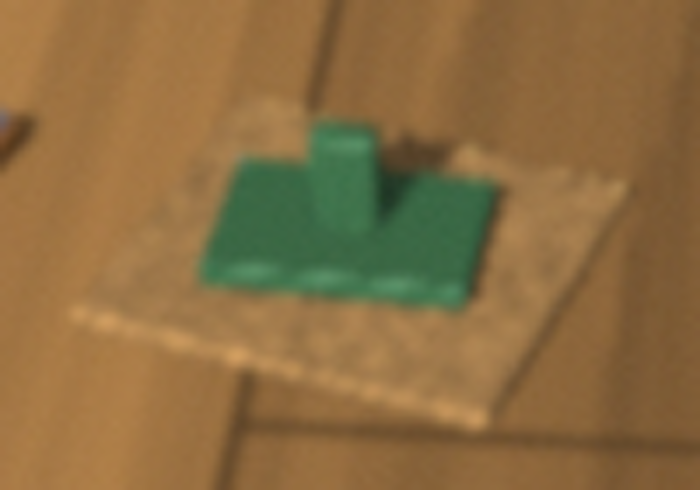

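Run:
```python
from h import *
f=lambda P,z:np.array([unproj("side",(u+.5)/7-.5+175,(v+.5)/7-.5+95,z) for u,v in P])
L=f([(243,160),(497,182),(468,288),(208,268)],.02);M=f([(262,98),(628,183),(485,412),(75,310)],.008)
for X in(L,M):print(X.mean(0).round(4),np.linalg.norm(np.roll(X,-1,0)-X,axis=1).round(3))
state();robot.close_job()
```

```text
[ 0.593  -0.2711  0.02  ] [0.107 0.07  0.105 0.072]
[ 0.5902 -0.2725  0.008 ] [0.169 0.157 0.176 0.158]
t 12.58 p [ 0.4641 -0.2737  0.2202] open 0.0714 F [ 0.8 -0.1 -0.7] yang 85.78 z [ 0.0154 -0.0114 -0.9998]
the job is handed in; nothing more can be done
```

I slid the green lid about 47 mm forward, low along its jig's board, until it was clear of the steel lip. I then lifted it, carried it to the cork mat, lowered it until it touched, let go and backed away. I handed the job in at about 12.6 s of the 42 s allowed.

Last checks:
- **Lid position:** the side camera puts the lid's centre about 3 mm from the mat's centre. It looks flat and right way up on the cork.
- **Placement error in that reading:** the lid and mat edges I measured came out 2 to 11 mm short of their known sizes, so allow a few millimetres of error.
- **Release:** the fingers are open and the arm is about 20 cm clear, touching nothing, with only small force-sensor noise (under 1 N).
- **Pink lid:** it looks unmoved in the top view. I judged this by eye and did not measure it.

Contact with the mat was firmer than I wanted. The force briefly read about 18 N at touchdown, so I eased off before opening. The small correction moves also shifted the arm's position by a few millimetres; this stayed well inside the limits.

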